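# Open the ratchet bookend and slide the wax pot in

## Task

Make room in the ratchet bookend for the wax pot: press the release pad on the sliding jaw down and, keeping it pressed, push the jaw back along its rail, away from the card boxes, until it stands against the end stop. Then let go of it and push the wax pot that stands in front straight in between the card boxes and the jaw until it touches the rail. Work with the fingertips only: do not lift or tip anything, leave the card boxes and the two small bottles where they stand, and finish clear of everything.

Things in the scene. Friction and masses are not known exactly. Their poses are not given: they have to be found in the camera images.
- bookend: ratchet bookend fixed on the worktop, no base plate. Origin on the worktop; x to the back, y along the rail to the left, z up (yaw within 0.32 rad of the world's). Aluminium rail 34 mm deep, 46 mm high, y -190 to +140 mm, front face at x = +20 mm, steel teeth on top to 51 mm. Fixed black jaw at its left end, 62 mm high, x -90 to +56 mm, inner face at y = +125 mm
- end_stop (a point): middle of the left face of the black end stop at the right end of the rail (bookend y = -180 mm), 38 mm wide, 66 mm high; the point is 60 mm above the worktop. The carriage of the sliding jaw must come to stand against it
- jaw (a joint): sliding jaw's travel in m: 0 at the left, grows as it is pushed right (bookend -y, away from the card boxes); 0.150 = against the end stop; starts at 0.015 to 0.045. A ratchet blocks motion to the right (after at most 11 mm of play) unless the release is held pressed; to the left it clicks freely. Sliding takes about 2 N plus 8 N per m/s; it stays where it is left
- jaw_plate (a point): middle of the sliding jaw's clamping face (towards the card boxes), on the worktop plane, at bookend x = -11 mm, y = 55 mm minus the joint value. The plate is 8 mm thick, 60 mm high, reaches from the rail forward to bookend x = -40 mm. The carriage on the rail extends 85 mm to the right of this face, 56 mm high, 115 mm at its bridge
- release (a joint): release rocker on the sliding jaw: rad, 0 at rest, 0.28 fully pressed; springs back when let go. The pawl is clear of the teeth from about 0.16, i.e. with the middle of the pad 4.5 mm down; fully down is 7.5 mm. Needs 2 to 5 N downwards on the middle of the pad
- release_pad (a point): middle of the top of the release pad, a flat grooved steel plate, 34 mm across the rail by 36 mm along it, 78 mm above the worktop at rest, over the rail (bookend x = +37 mm); open above, in front, behind and to the left. It moves with the jaw; pressed, its left end tips down and it shifts up to 6 mm to the left
- push_face (a point): middle of the upright face of the jaw's bridge, a black crosspiece 46 mm wide across the rail, 10 mm thick, 82 to 115 mm above the worktop, at the right-hand end of the pad (face 21 mm to the right of the pad's middle). A finger that holds the pad down pushes against this face to move the jaw to the right
- wax_pot: low round pot with a grey lid, 91 mm in diameter, 44 mm high, about 0.2 kg, standing in front of the bookend; origin at the centre of its underside. Against the rail its centre is at bookend x = -26 mm
- card_box: the lower of two flat white card boxes lying one on the other between the jaws, beside the fixed jaw; each 89 mm across the rail, 55 mm along it (bookend y 68 to 123 mm), 17 mm high; origin at the centre of its underside; front edge at about bookend x = -73 mm; stays
- card_box_top: the upper card box, same size, lying on the lower one; origin at the centre of its underside, 17 mm above the worktop; stays
- nail_polish: small nail polish bottle, 31 mm in diameter, 79 mm high, standing in front of the card boxes; origin at the centre of its underside; stays
- oil_dropper: brown dropper bottle, 33 mm in diameter, 102 mm high, standing in front of the right part of the rail; origin at the centre of its underside; stays

How it is judged:
By the outcome, as a careful person would: the job done as asked, in the order asked, and still so for the second after the job is handed in, with the robot touching nothing.
It also fails if it takes over 50 s, if anything falls off the work surface, if the arm or the gripper's body presses on something with over 40 N, if the wrist force passes 120 N, or if a joint passes its speed limit or range.

## Robot

A 6-joint arm with a two-finger parallel gripper is mounted at the origin on a cart in front of the work surface, level with it; the furniture and walls round the work are solid. World frame = base frame: x ahead of the robot, y to its left, z up, the work surface at z = 0. Lengths are in mm, angles in rad, forces in N, time in s.
With the tool pointing down it reaches from about 275 to 750 mm from the base axis. Payload 10.2 kg.
Tool frame: the origin (TCP) lies midway between the tips of the shut fingers; the grasp point (between the pads) lies 19 mm behind it; z points along the fingers, y is the line along which they close (so a half turn about z gives the same grasp; the last joint's range is limited). The gripper opens to 85 mm and grips with 20 to 120 N. Pads are 22 mm wide; open, the fingers measure 114 mm over their backs; the gripper's body (76 mm by 85 mm) begins 54 mm behind the grasp point. The pads swing forward as they close: fully open they stand 13 mm farther back than shut.
Start: joints at [-1.355, 0.313, 1.498, -0, 1.331, -0.223], TCP at [223.037, -475.274, 206.494] pointing down, gripper open.
Joint ranges: [-2.94, 2.94], [-0.97, 2.17], [0.19, 2.56], [-1.23, 4.37], [0.02, 3.11], [-2.88, 2.88]. Speed limits (rad/s): [2.39, 2.39, 3.01, 3.14, 3.14, 3.14].

## Interface

Orientations are given as a unit quaternion [w, x, y, z].
In Python, from rig import ctrl gives the robot as it stands.
- The arm moves only by the tool send_rows, never from a script. Its argument "targets" is a list of rows, each a list of 7 numbers: the closure, from -1 (fully open) to 1 (shut), so that 0 is half open, then the shift along the tool's x, y, z in m, then the turn, a rotation vector about the tool's x, y, z in rad. In form: [[claw, dx, dy, dz, ax, ay, az], ...]. A call has exactly 10 rows; each row shifts and turns the commanded pose from where the row before left it, along the tool's axes as they then stand; what a row does not reach is not made up. A row lasts 1/8 s, in which the tool goes at most 62.5 mm and 10.7 degrees, less where a joint would pass 70% of its speed; a pose out of reach is approached as far as the arm can. A call with a gripper value outside its range is refused whole. The fingers move at their own pace and stop on an object; "squeeze" is the grip in N (left out, the last holds). Time passes only in rows, so rows that do not move let the fingers close, or fill a call up. It gives the time, the measured TCP pose, the force, the opening and the grip force at its end, in the units of the state.
- ctrl.sense(): the state, without advancing time (a new reading comes with each control period).
- ctrl.capture(name): name is "scene" or "top"; returns a dict with "img" (420x560x3 uint8, red, green, blue), "camera_matrix" (3x3 intrinsics, pixels), "R" (3x3) and "t" (3): a world point X has camera coordinates R X + t. Camera axes: x right, y down, z forward; pixel columns grow to the right and rows downward; lengths in mm; the calibration is good to about 2 mm. A picture is of the moment at which its call begins. There is no depth.
- ctrl.finish_job(): hands the job in; it is judged then, once.
Trained networks look in a picture, given as the dict that the camera call returned (one of the last four; its "shot" number tells which), for a name from the list of things; names that differ only in an ending like _2 or _b are one class to them, and where a whole thing is asked for, a point or a joint stands for the part that bears it (a point fixed in the world has none). Each returns a list of dicts, best first, with "score" (0 to 1); they miss things now and then, are a little off and sometimes report something else, mostly with a low value. They report only what shows in the picture. A call takes as long as a camera call.
- ctrl.boxes_of(query, picture): "extent" ([left, top, width, height] in pixels, round what is visible of it).
- ctrl.landmark_of(query, picture): "point" ([column, row] in pixels: a listed point, or the origin of a listed thing).
The state is a dict: "time_s": time; "joints": joint angles; "dq": joint speeds; "tau": joint torques, N m; "eef_pos": TCP position; "ee_rot": TCP orientation; "force": force on the tool from outside, world axes, zero at the start; "wrist_torque": the same for the moment, N m; "grip_width": opening from 0.0 (shut) to 1.0 (fully open); "grip_force": force on a finger pad.
Only numpy, scipy, OpenCV 4.12 (cv2) and the standard library are available. Lean on these libraries where they do the work, as an engineer would, in place of code of your own. Each camera call takes 0.05 s, during which the arm holds its last target. There are 200 camera calls.

## Working session

There is one attempt and no reset: what is moved stays moved. The work goes in short steps, Python scripts to look and compute and a tool call to move; the robot and the scene stay as the last step left them, time stands still between calls to the robot, and variables do not carry over. Pictures are saved under pics/ and viewed, at most 10 in all, crops included, and the job is handed in when it is done.

Besides the shell and the picture viewer there is one more tool, called after "Request:" as name(argument=value, ...), one argument or row to a line, values as JSON. send_rows: Moves the arm, as the interface text tells. Its arguments: {"type":"object","properties":{"targets":{"type":"array"},"squeeze":{"type":"number"}},"required":["targets"]}

```bash
mkdir -p pics; cat > h.py <<'E'
import numpy as np, cv2
from rig import ctrl
def ray(p,c):
    K,R,t=map(np.array,(c["camera_matrix"],c["R"],c["t"]))
    d=R.T@np.linalg.inv(K)@np.array([p[0],p[1],1.]); return -R.T@t, d
def atz(p,c,z):
    o,d=ray(p,c); return o+d*(z-o[2])/d[2]
def proj(X,c):
    q=np.array(c["R"])@np.array(X,float)+np.array(c["t"]); q=np.array(c["camera_matrix"])@q; return q[:2]/q[2]
def tri(ps,cs):
    A=np.zeros((3,3));b=np.zeros(3)
    for p,c in zip(ps,cs):
        o,d=ray(p,c);d=d/np.linalg.norm(d);M=np.eye(3)-np.outer(d,d);A+=M;b+=M@o
    return np.linalg.solve(A,b)
def save(c,n): cv2.imwrite("pics/"+n,cv2.cvtColor(c["img"],cv2.COLOR_RGB2BGR))
E
cat > m.py <<'E'
from h import *
np.set_printoptions(precision=1,suppress=True)
cs=[ctrl.capture("scene"),ctrl.capture("top")]
Z=dict(bookend=0,end_stop=60,jaw_plate=0,release_pad=78,push_face=98,wax_pot=0,card_box=0,card_box_top=17,nail_polish=0,oil_dropper=0)
for n,z in Z.items():
    L=[ctrl.landmark_of(n,c) for c in cs]
    for nm,l,c in zip("st",L,cs):
        for q in l[:2]: print(n,nm,round(q["score"],2),np.array(q["point"]),atz(q["point"],c,z))
    if all(L): print("   tri",tri([l[0]["point"] for l in L],cs))
import sys
if len(sys.argv)>1:
    save(cs[0],"s%s.png"%sys.argv[1]); save(cs[1],"t%s.png"%sys.argv[1])
s=ctrl.sense(); print(s["time_s"],s["eef_pos"],s["ee_rot"],s["force"],s["grip_width"])
E
python3 m.py 0
```

```text
bookend s 0.55 [300.  246.5] [ 590.9 -167.7    0. ]
bookend t 0.57 [293.2 192.8] [ 582.3 -163.2    0. ]
   tri [ 583.6 -166.6    3.2]
end_stop s 0.63 [381.5 221.6] [ 688.2 -328.4   60. ]
end_stop t 0.86 [365.6 148.1] [ 674.  -320.7   60. ]
   tri [ 675.1 -325.3   64.2]
jaw_plate s 0.87 [292.7 248.4] [ 575.6 -156.    -0. ]
jaw_plate t 0.95 [291.3 198.7] [ 568.2 -159.     0. ]
   tri [ 567.3 -159.2    5.6]
release_pad s 0.51 [307.6 215.1] [ 607.2 -176.9   78. ]
release_pad t 0.74 [293.8 166.6] [ 623.2 -161.    78. ]
   tri [ 628.8 -164.5   64.3]
push_face s 0.74 [318.2 204.2] [ 632.5 -191.6   98. ]
push_face t 0.85 [302.6 160.2] [ 631.9 -178.7   98. ]
   tri [ 636.  -184.2   93.8]
wax_pot s 0.87 [294.4 275.3] [ 483.7 -203.5    0. ]
wax_pot t 0.82 [311.5 233.2] [ 488.6 -206.3    0. ]
wax_pot t 0.22 [302.4 159.7] [ 662.6 -184.     0. ]
   tri [ 487.6 -204.3   -2. ]
card_box s 0.46 [257.8 249.6] [533.8 -86.4   0. ]
card_box_top s 0.66 [258.7 243.2] [535.5 -88.2  17. ]
card_box_top s 0.42 [314.5 202.3] [ 793.1 -119.7   17. ]
card_box_top t 0.93 [255.8 210.3] [536.5 -78.4  17. ]
card_box_top t 0.44 [292.8 166.2] [ 641.5 -160.9   17. ]
   tri [539.3 -81.4  12.6]
nail_polish s 0.88 [228.6 280.6] [405.7 -91.3   0. ]
nail_polish s 0.22 [258.5 250.4] [531.7 -89.5   0. ]
nail_polish t 0.56 [291.8 165.4] [ 648.2 -159.1    0. ]
nail_polish t 0.49 [257.4 267. ] [410.  -84.7   0. ]
   tri [586.7 -87.6 -74.4]
oil_dropper t 0.74 [371.7 213.4] [ 537.2 -345.3    0. ]
1.1 [ 223.1 -475.3  206.5] [0.  1.  0.2 0. ] [ 0.7 -1.2  0.3] 1.0027848881490729
```

View pics/s0.png

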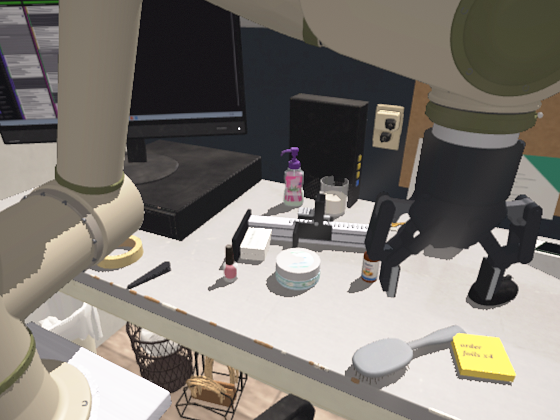

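View pics/t0.png

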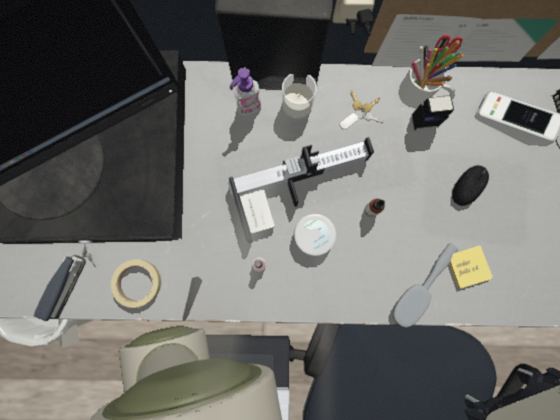

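The top view shows the bookend running from the fixed jaw (235,185) to the end stop (370,148). The bridge is at (310,160), the pot at (315,234), the polish at (258,265) and the dropper at (375,207). Next I'll fit the bookend pose and check it with an overlay.

```bash
cat > fit.py <<'E'
from h import *
from scipy.optimize import least_squares
import sys
np.set_printoptions(precision=1,suppress=True)
cs=[ctrl.capture("scene"),ctrl.capture("top")]
M=dict(end_stop=lambda j:(37,-180,60),jaw_plate=lambda j:(-11,55-j,0),bookend=lambda j:(0,0,0),
 push_face=lambda j:(37,PY-21-j,98),release_pad=lambda j:(37,PY-j,78),card_box_top=lambda j:(-28.5,95.5,17))
obs=[]
for n in M:
    for k,c in enumerate(cs):
        l=ctrl.landmark_of(n,c)
        if l and l[0]["score"]>.5: obs.append((n,k,l[0]["point"],l[0]["score"]))
def W(p,X):
    a=p[2]; return np.array([p[0]+np.cos(a)*X[0]-np.sin(a)*X[1],p[1]+np.sin(a)*X[0]+np.cos(a)*X[1],X[2]])
def res(p):
    global PY; PY=p[4]
    return np.concatenate([(proj(W(p,M[n](p[3])),cs[k])-q)*s*(1 if k else .6) for n,k,q,s in obs]+[[(p[4]-8)/10]])
r=least_squares(res,[580,-165,.28,30,8],loss="soft_l1"); p=r.x; PY=p[4]
print("x y yaw jaw padY",np.round(p,3))
for n,k,q,s in obs: print(n,k,round(s,2),np.array(q)-proj(W(p,M[n](p[3])),cs[k]))
for n in M: print(n,W(p,M[n](p[3])))
np.save("p.npy",p)
for k,(c,w) in enumerate(zip(cs,[(215,170,180,135),(215,125,180,135)])):
    S=4; x,y,ww,hh=w; im=cv2.resize(c["img"][y:y+hh,x:x+ww],None,fx=S,fy=S,interpolation=cv2.INTER_CUBIC)[:,:,::-1].copy()
    def L(P,col):
        cv2.polylines(im,[np.int32([(proj(W(p,X),c)-[x,y]+.5)*S for X in P])],False,col,1)
    j=p[3]
    L([(20,140,46),(20,-190,46),(54,-190,46),(54,140,46),(20,140,46)],(0,0,255))
    L([(-40,55-j,60),(20,55-j,60),(20,47-j,60),(-40,47-j,60),(-40,55-j,60)],(0,255,0))
    L([(20,PY-j+18,78),(54,PY-j+18,78),(54,PY-j-18,78),(20,PY-j-18,78),(20,PY-j+18,78)],(255,0,0))
    L([(14,PY-j-21,115),(60,PY-j-21,115),(60,PY-j-31,115),(14,PY-j-31,115),(14,PY-j-21,115)],(255,0,255))
    L([(-90,125,62),(56,125,62)],(0,255,255)); L([(18,-180,66),(56,-180,66)],(0,255,255))
    cv2.imwrite("pics/f%s%d.png"%(sys.argv[1],k),im)
E
python3 fit.py a
python3 - <<'E'
from h import *
c=ctrl.capture("top");s=ctrl.capture("scene")
for n,z in (("wax_pot",44),("nail_polish",79),("oil_dropper",102)):
    for cc in (c,s):
        for b in ctrl.boxes_of(n,cc)[:2]: print(n,b["score"],b["extent"])
E
```

```text
x y yaw jaw padY [ 588.1 -161.3    0.3   47.4   40.5]
end_stop 0 0.79 [ 3.4 -1. ]
end_stop 1 0.72 [-0.5  1.5]
jaw_plate 0 0.67 [1.7 0.3]
jaw_plate 1 0.79 [0.3 2.6]
bookend 0 0.67 [ 3.9 -2.6]
bookend 1 0.58 [-0.6 -0.2]
push_face 0 0.76 [1.1 1.9]
push_face 1 0.91 [-0.4 -1.1]
release_pad 0 0.56 [2.8 0.2]
release_pad 1 0.78 [-1.3 -0.4]
card_box_top 0 0.86 [2.9 0.7]
card_box_top 1 0.74 [-1.1  1.2]
end_stop [ 675.3 -323.1   60. ]
jaw_plate [ 575.4 -157.2    0. ]
bookend [ 588.1 -161.3    0. ]
push_face [ 631.6 -177.5   98. ]
release_pad [ 625.6 -157.4   78. ]
card_box_top [533.4 -78.   17. ]
wax_pot 0.9 [291.7, 215.1, 40.4, 43.2]
wax_pot 0.95 [274.5, 249.5, 48.4, 40.5]
nail_polish 0.58 [247.6, 260.6, 18.1, 10.6]
nail_polish 0.98 [221.4, 246.7, 16.5, 34.2]
oil_dropper 0.78 [362.5, 198.0, 24.0, 24.2]
oil_dropper 0.87 [358.9, 254.0, 21.2, 29.0]
```

View pics/fa1.png

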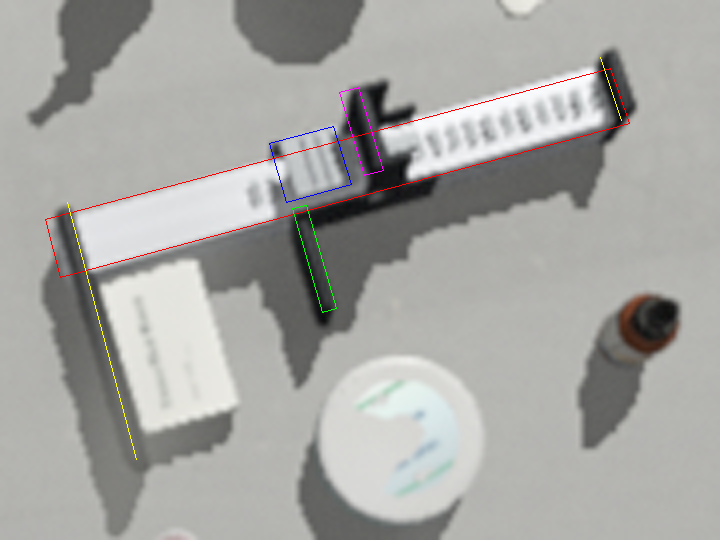

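The overlay fits roughly, but the real parts sit about 3 mm to the right (−y) of the model. I'll compute positions from edges picked in the top view and work out the approach move.

```bash
cat > plan.py <<'E'
from h import *
from scipy.spatial.transform import Rotation as Ro
from scipy.linalg import logm,expm
np.set_printoptions(precision=4,suppress=True)
YAW=.28
def tgt(yaw,tilt=0.):
    # tool x along bookend +y, z down; tilt>0 : tips lean to bookend +y (body to the right)
    by=np.array([-np.sin(yaw),np.cos(yaw),0]); bz=np.array([0,0,1.])
    z=-bz*np.cos(tilt)+by*np.sin(tilt); x=by*np.cos(tilt)+bz*np.sin(tilt); y=np.cross(z,x)
    return np.column_stack([x,y,z])
def cur():
    s=ctrl.sense(); q=s["ee_rot"]; return s,np.array(s["eef_pos"],float),Ro.from_quat([q[1],q[2],q[3],q[0]]).as_matrix()
def rows(P,R1,n,P0=None,R0=None):
    s,p,R=cur()
    if P0 is not None: p,R=P0,R0
    T0=np.eye(4);T0[:3,:3]=R;T0[:3,3]=p/1000; T1=np.eye(4);T1[:3,:3]=R1;T1[:3,3]=np.array(P)/1000
    E=expm(logm(np.linalg.inv(T0)@T1).real/n)
    r=Ro.from_matrix(E[:3,:3]).as_rotvec(); print("t",s["time_s"],"pos",p,"F",s["force"],"grip",s["grip_width"]); print("x%d row:"%n,E[:3,3],r)
E
python3 - <<'E'
from plan import *
c=ctrl.capture("top")
f=lambda u,v,z:atz(((u+.0)/4-.5+215,(v+.0)/4-.5+125),c,z)
far=[f(78,208,50),f(590,70,50)]; near=[f(85,270,46),f(610,122,46)]
for l in(far,near): d=l[1]-l[0]; print("yaw",np.arctan2(d[0],-d[1]),l)
print("bridge face",f(351,92,115),f(371,172,115)); print("pad L edge",f(280,150,78),f(290,200,78))
print("plate tip",f(313,322,60),"plate left",f(292,215,60)); print("fixed",f(75,212,62),f(146,463,62)); print("box right",f(200,262,34),f(240,405,34))
print("pot",atz((291.7+20.2,215.1+21.6),c,44),f(401,438,44),"dropper cap",f(660,316,102)); print("endstop",f(603,60,66),f(618,130,66))
bl=f(361,132,115); by=np.array([-np.sin(.28),np.cos(.28),0])
print("cur",cur()[2])
rows([620,-165,140],tgt(.28,.25),10)
E
```

```text
yaw 0.2920810168124679 [array([605.8675, -29.9949,  50.    ]), array([ 691.5937, -315.1023,   50.    ])]
yaw 0.30168143851255724 [array([571.7669, -34.7143,  46.    ]), array([ 662.6306, -326.7119,   46.    ])]
bridge face [ 654.0241 -176.7029  115.    ] [ 611.3525 -187.3507  115.    ]
pad L edge [ 633.0688 -140.8271   78.    ] [ 605.4095 -146.6354   78.    ]
plate tip [ 542.4507 -160.4314   60.    ] plate left [ 601.7067 -148.1986   60.    ]
fixed [600.5386 -29.861   62.    ] [464.3697 -72.7047  62.    ]
box right [580.1636 -97.5689  34.    ] [ 499.8726 -121.6281   34.    ]
pot [ 476.1252 -203.5079   44.    ] [ 482.1307 -209.6906   44.    ] dropper cap [ 541.3411 -337.7482  102.    ]
endstop [ 691.8612 -318.9734   66.    ] [ 651.7648 -326.4744   66.    ]
cur [[ 0.9053  0.4249  0.    ]
 [ 0.4249 -0.9053 -0.    ]
 [ 0.      0.     -1.    ]]
t 2.25 pos [ 223.0515 -475.2626  206.5112] F [ 0.0261 -0.3262 -0.1951] grip 0.9987602079151248
x10 row: [0.0494 0.0222 0.0116] [ 0.0176  0.0207 -0.1404]
```

View pics/fa0.png

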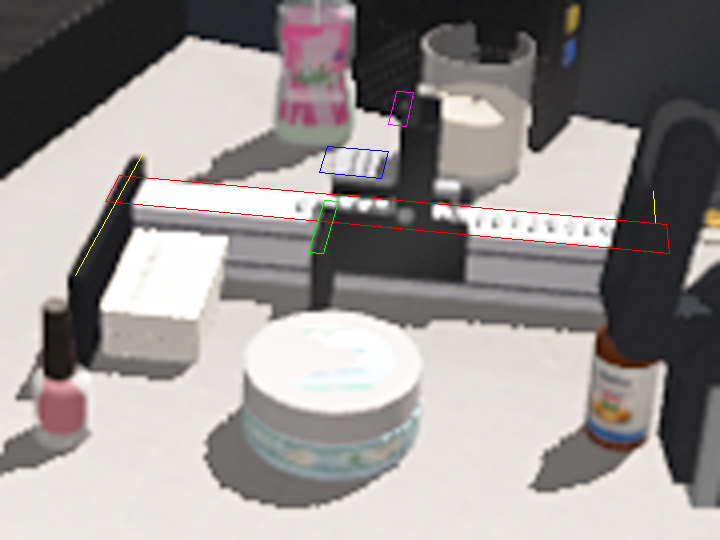

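The scene crop agrees: pad at about (355,163) and bridge to its right. From the picks, yaw ≈ 0.295, push face ≈ (633,−182), pad middle ≈ (627,−162) and jaw ≈ 0.042. I'll approach with shut fingers, with the tool tilted so the tips press the left half of the pad.

Request:
send_rows(
  targets=[
    [1, 0.049, 0.022, 0.011, 0.0176, 0.0207, -0.14],
    [1, 0.049, 0.022, 0.011, 0.0176, 0.0207, -0.14],
    [1, 0.049, 0.022, 0.011, 0.0176, 0.0207, -0.14],
    [1, 0.049, 0.022, 0.008, 0.0176, 0.0207, -0.14],
    [1, 0.049, 0.022, 0.008, 0.0176, 0.0207, -0.14],
    [1, 0.049, 0.022, 0.008, 0.0176, 0.0207, -0.14],
    [1, 0.049, 0.022, 0.008, 0.0176, 0.0207, -0.14],
    [1, 0.049, 0.022, 0.008, 0.0176, 0.0207, -0.14],
    [1, 0.049, 0.022, 0.005, 0.0176, 0.0207, -0.14],
    [1, 0.049, 0.022, 0.005, 0.0176, 0.0207, -0.14],
  ],
  squeeze=40,
)

```text
time_s: 3.5
eef_pos: [618.2, -171.0, 172.0]
ee_rot: [-0.1, 0.597, 0.793, 0.075]
force: [-1.2, -0.7, 0.5]
grip_width: -0.002
grip_force: 0.0
```

```bash
python3 - <<'E'
from plan import *
print(cur()[2]); rows([626,-158,115],tgt(.295,.25),8)
E
```

```text
[[-0.2682  0.9609 -0.0686]
 [ 0.9308  0.2768  0.2386]
 [ 0.2483  0.0001 -0.9687]]
t 3.5 pos [ 618.1637 -170.9645  171.9837] F [-1.1894 -0.7239  0.4941] grip -0.001969046161527166
x8 row: [-0.0005  0.0014  0.0072] [ 0.0005 -0.0001 -0.0018]
```

Request:
send_rows(
  targets=[
    [1, -0.0005, 0.0014, 0.0072, 0, 0, -0.002],
    [1, -0.0005, 0.0014, 0.0072, 0, 0, -0.002],
    [1, -0.0005, 0.0014, 0.0072, 0, 0, -0.002],
    [1, -0.0005, 0.0014, 0.0072, 0, 0, -0.002],
    [1, -0.0005, 0.0014, 0.0072, 0, 0, -0.002],
    [1, -0.0005, 0.0014, 0.0072, 0, 0, -0.002],
    [1, -0.0005, 0.0014, 0.0072, 0, 0, -0.002],
    [1, -0.0005, 0.0014, 0.0072, 0, 0, -0.002],
    [1, 0, 0, 0, 0, 0, 0],
    [1, 0, 0, 0, 0, 0, 0],
  ],
)

```text
time_s: 4.75
eef_pos: [625.6, -159.6, 115.8]
ee_rot: [-0.099, 0.592, 0.796, 0.076]
force: [0.3, -0.1, -0.2]
grip_width: 0.004
grip_force: 0.0
```

```bash
python3 - <<'E'
from plan import *
rows([626,-158,82],tgt(.295,.25),10)
a,b=ctrl.capture("scene"),ctrl.capture("top")
A=[cv2.resize(c["img"][y:y+110,x:x+130],None,fx=3,fy=3,interpolation=cv2.INTER_CUBIC) for c,x,y in((a,250,150),(b,230,110))]
cv2.imwrite("pics/p1.png",np.hstack(A)[:,:,::-1]); print(proj([626,-158,115],b),proj([626,-158,115],a))
E
```

```text
t 4.75 pos [ 625.6457 -159.5541  115.7799] F [ 0.2992 -0.0786 -0.2471] grip 0.0035114549356048993
x10 row: [-0.0007  0.0001  0.0033] [ 0.0005  0.     -0.0003]
[293.0711 160.3509] [303.8807 195.6621]
```

View pics/p1.png

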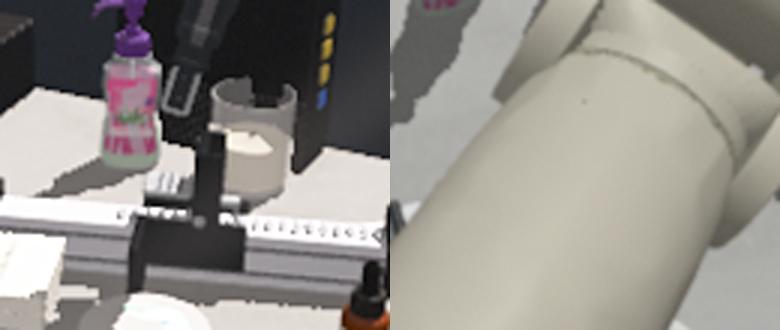

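The scene crop shows the fingertip near (178,116), which looks slightly higher or further back than predicted. I'll check with a projection overlay.

```bash
python3 - <<'E'
from plan import *
s,p,R=cur(); a=ctrl.capture("scene"); x,y,S=280,165,9
im=cv2.resize(a["img"][y:y+60,x:x+75],None,fx=S,fy=S,interpolation=cv2.INTER_CUBIC)[:,:,::-1].copy()
def d(X,col): cv2.circle(im,tuple(int(v) for v in (proj(X,a)-[x,y]+.5)*S),4,col,-1)
for ux in(-11,11):
  for uy in(-14,14): d(p+R@[ux,uy,0],(0,0,255))
d(p,(0,255,255)); d(p+R@[0,0,-19],(0,255,255))
yw=.295;bx=np.array([np.cos(yw),np.sin(yw),0]);by=np.array([-np.sin(yw),np.cos(yw),0]);f=np.array([633,-182,0])
for z in(82,115):
  for k in(-23,23): d(f+bx*k+[0,0,z],(255,0,255))
m=f+by*21+[0,0,78]
for k in(-17,17):
  for l in(-18,18): d(m+bx*k+by*l,(255,0,0))
im=np.clip(im.astype(float)*1.6,0,255).astype(np.uint8)
cv2.imwrite("pics/p2.png",im)
E
```

```text
(no output)
```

View pics/p2.png

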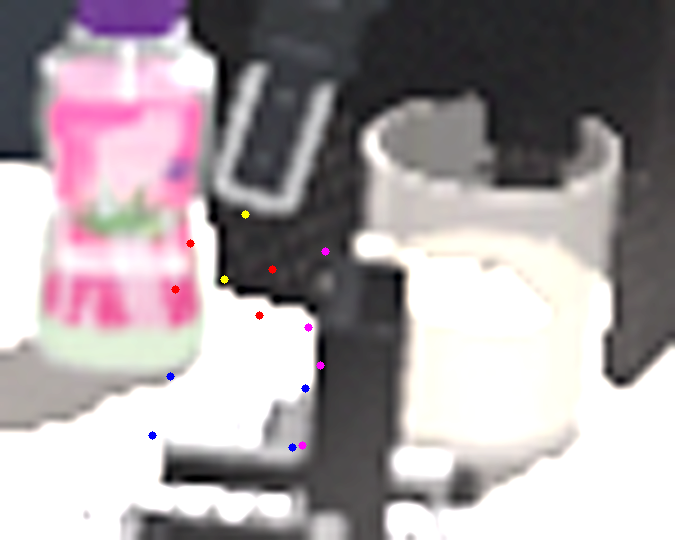

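```bash
python3 - <<'E'
from plan import *
s,p,R=cur(); a=ctrl.capture("scene")
x=np.array([.9053,.4249,0]);y=np.array([.4249,-.9053,0]);P=np.array([223,-475.3,206.5])
for z in (0,13,30): print(z,[proj(P+y*k+[0,0,z],a) for k in(-42,42)])
print("now",p, s["joints"], proj(p,a)); print(np.array(a["t"]))
import os; b=ctrl.capture("scene"); print(ctrl.landmark_of("release_pad",b)[:1],ctrl.landmark_of("push_face",b)[:1])
E
```

```text
0 [array([387.8946, 320.3467]), array([469.196 , 322.3682])]
13 [array([389.5609, 310.7502]), array([472.0914, 312.758 ])]
30 [array([391.8166, 297.7591]), array([476.0116, 299.7464])]
now [ 625.628  -159.5985  115.8429] [-0.5087  0.7452  1.0768  0.1763  1.4986 -0.8291] [304.4654 195.5266]
[-373.8845  287.2771  512.5214]
[{'point': [305.9, 210.5], 'score': 0.47}] [{'point': [315.9, 205.7], 'score': 0.7}]
```

Request:
send_rows(
  targets=[
    [1, -0.0007, 0, 0.0033, 0, 0, 0],
    [1, -0.0007, 0, 0.0033, 0, 0, 0],
    [1, -0.0007, 0, 0.0033, 0, 0, 0],
    [1, -0.0007, 0, 0.0033, 0, 0, 0],
    [1, -0.0007, 0, 0.0033, 0, 0, 0],
    [1, -0.0007, 0, 0.0033, 0, 0, 0],
    [1, -0.0007, 0, 0.0033, 0, 0, 0],
    [1, -0.0007, 0, 0.0033, 0, 0, 0],
    [1, -0.0007, 0, 0.0033, 0, 0, 0],
    [1, 0, 0, 0, 0, 0, 0],
  ],
)

```text
time_s: 6.35
eef_pos: [625.2, -158.2, 84.9]
ee_rot: [-0.099, 0.592, 0.796, 0.076]
force: [0.0, 0.5, 0.7]
grip_width: -0.001
grip_force: 0.0
```

Request:
send_rows(
  targets=[
    [1, -0.00025, 0, 0.001, 0, 0, 0],
    [1, -0.00025, 0, 0.001, 0, 0, 0],
    [1, -0.00025, 0, 0.001, 0, 0, 0],
    [1, -0.00025, 0, 0.001, 0, 0, 0],
    [1, -0.00025, 0, 0.001, 0, 0, 0],
    [1, -0.00025, 0, 0.001, 0, 0, 0],
    [1, -0.00025, 0, 0.001, 0, 0, 0],
    [1, 0, 0, 0, 0, 0, 0],
    [1, 0, 0, 0, 0, 0, 0],
    [1, 0, 0, 0, 0, 0, 0],
  ],
)

```text
time_s: 7.6
eef_pos: [625.3, -158.2, 78.0]
ee_rot: [-0.099, 0.592, 0.796, 0.076]
force: [-0.1, -0.2, 0.2]
grip_width: -0.005
grip_force: 0.0
```

Request:
send_rows(
  targets=[
    [1, -0.00025, 0, 0.001, 0, 0, 0],
    [1, -0.00025, 0, 0.001, 0, 0, 0],
    [1, -0.00025, 0, 0.001, 0, 0, 0],
    [1, -0.00025, 0, 0.001, 0, 0, 0],
    [1, -0.00025, 0, 0.001, 0, 0, 0],
    [1, -0.00025, 0, 0.001, 0, 0, 0],
    [1, 0, 0, 0, 0, 0, 0],
    [1, 0, 0, 0, 0, 0, 0],
    [1, 0, 0, 0, 0, 0, 0],
    [1, 0, 0, 0, 0, 0, 0],
  ],
)

```text
time_s: 8.85
eef_pos: [625.3, -158.2, 71.8]
ee_rot: [-0.099, 0.592, 0.796, 0.076]
force: [0.4, 0.4, -0.1]
grip_width: -0.003
grip_force: 0.0
```

```bash
python3 - <<'E'
from plan import *
s,p,R=cur(); print(p,s["force"],s["wrist_torque"]);a=ctrl.capture("scene"); x,y,S=280,165,9
im=cv2.resize(a["img"][y:y+60,x:x+75],None,fx=S,fy=S,interpolation=cv2.INTER_CUBIC)[:,:,::-1].copy()
cv2.circle(im,tuple(int(v) for v in (proj(p,a)-[x,y]+.5)*S),4,(0,255,255),-1)
cv2.imwrite("pics/p3.png",im)
E
```

```text
[ 625.3111 -158.1846   71.8132] [ 0.4011  0.4471 -0.0877] [-0.096  -0.024   0.0077]
```

View pics/p3.png

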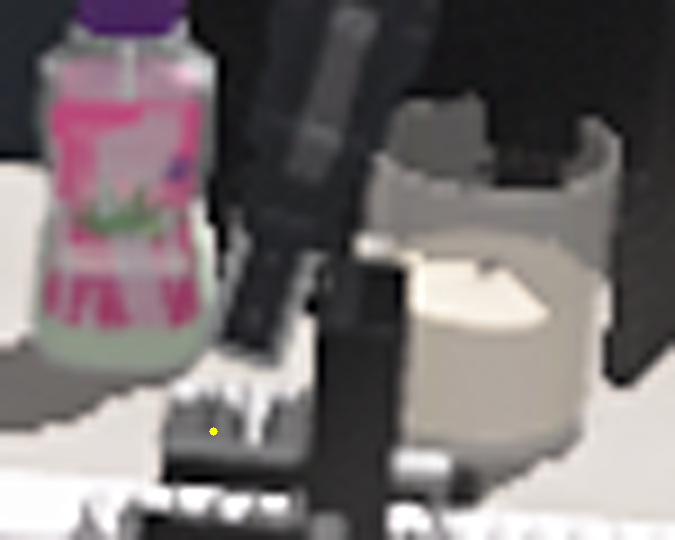

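The fingertip (250,355) hovers about 19 mm above the pad centre (238,420), so the real tip ends short of the nominal TCP. I'll continue down, guarded.

Request:
send_rows(
  targets=[
    [1, 0.0001, 0, 0.0015, 0, 0, 0],
    [1, 0.0001, 0, 0.0015, 0, 0, 0],
    [1, 0.0001, 0, 0.0015, 0, 0, 0],
    [1, 0.0001, 0, 0.0015, 0, 0, 0],
    [1, 0.0001, 0, 0.0015, 0, 0, 0],
    [1, 0, 0, 0.0015, 0, 0, 0],
    [1, 0, 0, 0.001, 0, 0, 0],
    [1, 0, 0, 0, 0, 0, 0],
    [1, 0, 0, 0, 0, 0, 0],
    [1, 0, 0, 0, 0, 0, 0],
  ],
)

```text
time_s: 10.15
eef_pos: [624.5, -155.4, 62.3]
ee_rot: [-0.099, 0.592, 0.796, 0.076]
force: [0.6, -0.2, 0.4]
grip_width: -0.001
grip_force: 0.0
```

Request:
send_rows(
  targets=[
    [1, -0.00025, 0, 0.001, 0, 0, 0],
    [1, -0.00025, 0, 0.001, 0, 0, 0],
    [1, -0.00025, 0, 0.001, 0, 0, 0],
    [1, -0.00025, 0, 0.001, 0, 0, 0],
    [1, -0.00025, 0, 0.001, 0, 0, 0],
    [1, 0, 0, 0, 0, 0, 0],
    [1, 0, 0, 0, 0, 0, 0],
    [1, 0, 0, 0, 0, 0, 0],
    [1, 0, 0, 0, 0, 0, 0],
    [1, 0, 0, 0, 0, 0, 0],
  ],
)

```text
time_s: 11.4
eef_pos: [624.5, -155.3, 57.1]
ee_rot: [-0.099, 0.592, 0.796, 0.076]
force: [-1.0, -0.1, -0.6]
grip_width: 0.006
grip_force: 0.0
```

```bash
cat > look.py <<'E'
from plan import *
import sys
s,p,R=cur(); print(s["time_s"],p,s["force"],s["wrist_torque"]);a=ctrl.capture("scene"); x,y,S=270,160,8
im=cv2.resize(a["img"][y:y+75,x:x+95],None,fx=S,fy=S,interpolation=cv2.INTER_CUBIC)[:,:,::-1].copy()
cv2.circle(im,tuple(int(v) for v in (proj(p,a)-[x,y]+.5)*S),3,(0,255,255),-1)
cv2.imwrite("pics/%s.png"%sys.argv[1],im)
E
python3 look.py p4
```

```text
11.4 [ 624.5039 -155.3313   57.0833] [-0.9545 -0.1138 -0.5779] [-0.1269 -0.0051 -0.0192]
```

View pics/p4.png

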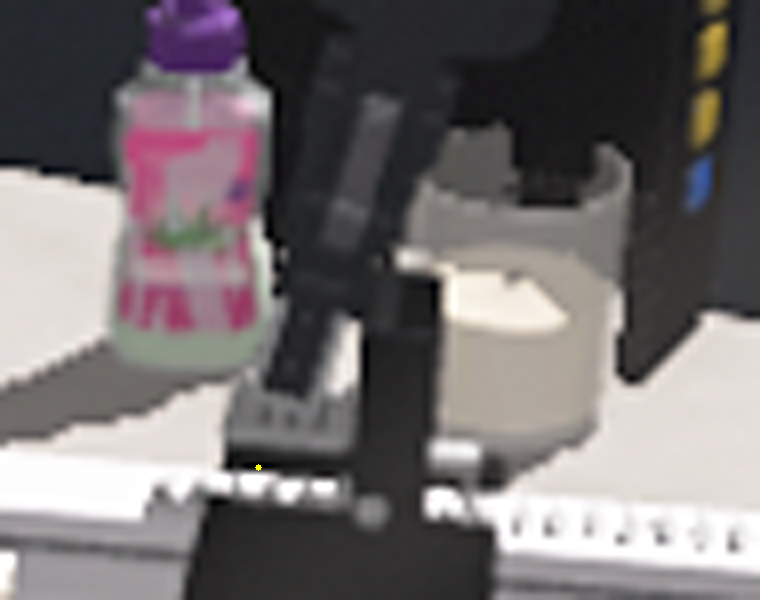

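The tip (285,390) is just above the pad (230–360, 385–440). The wide finger link is close to the bridge top (365,270). I'll shift 4 mm left, then keep descending guarded.

Request:
send_rows(
  targets=[
    [1, 0.002, 0, 0.0005, 0, 0, 0],
    [1, 0.002, 0, 0.0005, 0, 0, 0],
    [1, -0.00025, 0, 0.001, 0, 0, 0],
    [1, -0.00025, 0, 0.001, 0, 0, 0],
    [1, -0.00025, 0, 0.001, 0, 0, 0],
    [1, -0.00025, 0, 0.001, 0, 0, 0],
    [1, -0.00025, 0, 0.001, 0, 0, 0],
    [1, -0.00025, 0, 0.001, 0, 0, 0],
    [1, 0, 0, 0, 0, 0, 0],
    [1, 0, 0, 0, 0, 0, 0],
  ],
)

```text
time_s: 12.7
eef_pos: [623.4, -151.4, 50.9]
ee_rot: [-0.099, 0.592, 0.796, 0.076]
force: [-1.5, 1.9, 4.9]
grip_width: 0.003
grip_force: 2.1
```

Request:
send_rows(
  targets=[
    [1, -0.00025, 0, 0.001, 0, 0, 0],
    [1, -0.00025, 0, 0.001, 0, 0, 0],
    [1, -0.00025, 0, 0.001, 0, 0, 0],
    [1, -0.00025, 0, 0.001, 0, 0, 0],
    [1, 0, 0, 0, 0, 0, 0],
    [1, 0, 0, 0, 0, 0, 0],
    [1, 0, 0, 0, 0, 0, 0],
    [1, 0, 0, 0, 0, 0, 0],
    [1, 0, 0, 0, 0, 0, 0],
    [1, 0, 0, 0, 0, 0, 0],
  ],
)

```text
time_s: 13.95
eef_pos: [623.6, -151.6, 47.7]
ee_rot: [-0.098, 0.592, 0.796, 0.076]
force: [-1.9, 1.6, 9.4]
grip_width: 0.0
grip_force: 5.1
```

```bash
python3 look.py p5
```

```text
13.95 [ 623.6178 -151.5767   47.701 ] [-1.878   1.558   9.3517] [0.4609 0.4415 0.0311]
```

View pics/p5.png

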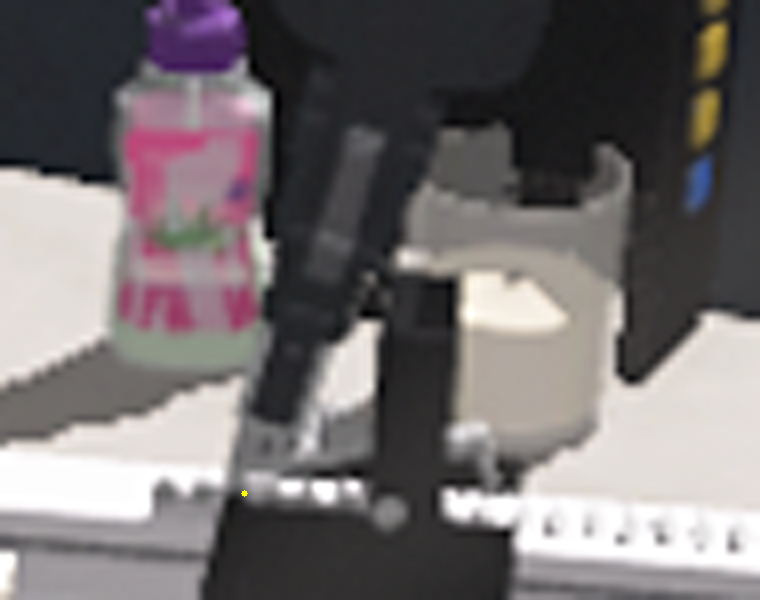

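The picture shows the pad tipped fully left-down (9 N, so on its stop) and the jaw already about 5 mm further right. The release is pressed, so I'll push right along the rail.

Request:
send_rows(
  targets=[
    [1, -0.004, 0, -0.001, 0, 0, 0],
    [1, -0.0058, 0, -0.0015, 0, 0, 0],
    [1, -0.0058, 0, -0.0015, 0, 0, 0],
    [1, -0.0058, 0, -0.0015, 0, 0, 0],
    [1, -0.0058, 0, -0.0015, 0, 0, 0],
    [1, -0.0058, 0, -0.0015, 0, 0, 0],
    [1, -0.0058, 0, -0.0015, 0, 0, 0],
    [1, -0.0058, 0, -0.0015, 0, 0, 0],
    [1, 0, 0, 0, 0, 0, 0],
    [1, 0, 0, 0, 0, 0, 0],
  ],
)

```text
time_s: 15.25
eef_pos: [637.6, -196.2, 47.8]
ee_rot: [-0.097, 0.592, 0.796, 0.076]
force: [3.1, 0.0, 8.1]
grip_width: 0.004
grip_force: 3.4
```

```bash
python3 - <<'E'
from plan import *
s,p,R=cur();print(p,s["force"],s["wrist_torque"])
a=ctrl.capture("scene")
for n in("push_face","release_pad","jaw_plate"):
    print(n,[(round(q["score"],2),q["point"]) for q in ctrl.landmark_of(n,a)[:2]])
E
```

```text
[ 637.5573 -196.2003   47.767 ] [3.1072 0.0169 8.1162] [ 0.1202 -0.3827 -0.1327]
push_face [(0.8, [335.9, 204.6])]
release_pad [(0.71, [326.6, 214.8])]
jaw_plate [(0.55, [312.4, 253.3]), (0.18, [297.8, 279.3])]
```

Request:
send_rows(
  targets=[
    [1, -0.0058, 0, -0.0015, 0, 0, 0],
    [1, -0.0058, 0, -0.0015, 0, 0, 0],
    [1, -0.0058, 0, -0.0015, 0, 0, 0],
    [1, -0.0058, 0, -0.0015, 0, 0, 0],
    [1, -0.0058, 0, -0.0015, 0, 0, 0],
    [1, -0.0058, 0, -0.0015, 0, 0, 0],
    [1, -0.0058, 0, -0.0015, 0, 0, 0],
    [1, -0.0058, 0, -0.0015, 0, 0, 0],
    [1, 0, 0, 0, 0, 0, 0],
    [1, 0, 0, 0, 0, 0, 0],
  ],
)

```text
time_s: 16.7
eef_pos: [651.5, -241.7, 47.8]
ee_rot: [-0.097, 0.592, 0.796, 0.076]
force: [4.2, 1.2, 6.9]
grip_width: 0.002
grip_force: 3.0
```

```bash
cat > lm.py <<'E'
from plan import *
s,p,R=cur();print(p,s["force"],s["wrist_torque"])
for v in("scene","top"):
  a=ctrl.capture(v)
  for n in("push_face","release_pad","jaw_plate","end_stop"):
    q=ctrl.landmark_of(n,a)[:1]
    if q: print(v,n,round(q[0]["score"],2),q[0]["point"])
E
python3 lm.py
```

```text
[ 651.471  -241.7253   47.8422] [4.2291 1.1763 6.863 ] [ 0.2797 -0.5531 -0.0985]
scene push_face 0.71 [357.5, 205.9]
scene release_pad 0.61 [347.2, 216.1]
scene jaw_plate 0.91 [338.0, 253.5]
scene end_stop 0.58 [382.1, 225.8]
top release_pad 0.41 [367.2, 212.6]
```

Request:
send_rows(
  targets=[
    [1, -0.0029, 0, -0.0007, 0, 0, 0],
    [1, -0.0029, 0, -0.0007, 0, 0, 0],
    [1, -0.0029, 0, -0.0007, 0, 0, 0],
    [1, -0.0029, 0, -0.0007, 0, 0, 0],
    [1, 0, 0, 0, 0, 0, 0],
    [1, 0, 0, 0, 0, 0, 0],
    [1, 0, 0, 0, 0, 0, 0],
    [1, 0, 0, 0, 0, 0, 0],
    [1, 0, 0, 0, 0, 0, 0],
    [1, 0, 0, 0, 0, 0, 0],
  ],
)

```text
time_s: 18.45
eef_pos: [653.9, -249.8, 48.2]
ee_rot: [-0.101, 0.591, 0.797, 0.078]
force: [-4.2, 15.0, 14.1]
grip_width: -0.002
grip_force: 8.6
```

```bash
python3 lm.py; python3 - <<'E'
from plan import *
a=ctrl.capture("scene"); by=np.array([-np.sin(.295),np.cos(.295),0])
J0=np.array([571,-158,0]);F0=np.array([633,-182,98.])
for n,P,o in(("plate",J0,(292.7,248.4)),("face",F0,(318.2,204.2))):
    for d in(95,100,105,108,110,115): print(n,d,proj(P-by*d,a)-proj(P,a)+o)
E
```

```text
[ 653.8952 -249.7722   48.2477] [-4.2096 15.0239 14.1119] [ 2.726   0.8401 -0.0215]
scene push_face 0.89 [358.8, 207.7]
scene release_pad 0.51 [349.4, 220.4]
scene jaw_plate 0.89 [342.2, 252.1]
scene end_stop 0.65 [382.8, 225.1]
plate 95 [333.8988 252.5296]
plate 100 [336.1035 252.7506]
plate 105 [338.3118 252.972 ]
plate 108 [339.6386 253.105 ]
plate 110 [340.5239 253.1937]
plate 115 [342.7397 253.4158]
face 95 [360.0026 207.6146]
face 100 [362.2398 207.7973]
face 105 [364.4808 207.9804]
face 108 [365.8272 208.0903]
face 110 [366.7256 208.1637]
face 115 [368.9741 208.3474]
```

Request:
send_rows(
  targets=[
    [1, 0.001, 0, -0.0039, 0, 0, 0],
    [1, 0.001, 0, -0.0039, 0, 0, 0],
    [1, 0.001, 0, -0.0039, 0, 0, 0],
    [1, 0.001, 0, -0.0039, 0, 0, 0],
    [1, 0.0035, 0, -0.007, 0, 0, 0],
    [1, 0.0025, 0, -0.01, 0, 0, 0],
    [1, 0.004, 0, -0.016, 0, 0, 0],
    [1, 0.004, 0, -0.016, 0, 0, 0],
    [1, 0.004, 0, -0.016, 0, 0, 0],
    [1, 0.004, 0, -0.016, 0, 0, 0],
  ],
)

```text
time_s: 20.25
eef_pos: [653.1, -251.7, 148.3]
ee_rot: [-0.099, 0.592, 0.796, 0.076]
force: [-0.8, -0.2, 0.6]
grip_width: -0.0
grip_force: 0.0
```

```bash
python3 lm.py; python3 - <<'E'
from plan import *
a=ctrl.capture("scene");print([ (round(q["score"],2),q["point"]) for n in("wax_pot","nail_polish","oil_dropper","card_box_top") for q in ctrl.landmark_of(n,a)[:1]])
E
```

```text
[ 653.0595 -251.6711  148.2531] [-0.7948 -0.1507  0.5758] [-0.1193 -0.0653 -0.0558]
scene release_pad 0.73 [353.1, 214.6]
scene jaw_plate 0.68 [341.4, 254.0]
scene end_stop 0.7 [380.1, 223.3]
top jaw_plate 0.57 [291.7, 191.1]
[(0.72, [295.3, 274.1]), (0.89, [232.1, 279.6]), (0.82, [367.4, 278.4]), (0.78, [257.3, 244.0])]
```

```bash
python3 - <<'E'
from plan import *
def tgt2(yaw):
    bx=np.array([np.cos(yaw),np.sin(yaw),0]); z=np.array([0,0,-1.]); return np.column_stack([bx,np.cross(z,bx),z])
rows([404,-230,110],tgt2(.295),10)
E
```

```text
t 21.0 pos [ 653.0054 -251.5962  146.8462] F [-0.8028 -0.4504 -0.1171] grip 0.004704228727245247
x10 row: [-0.0095 -0.026   0.0033] [-0.0193 -0.0199  0.1559]
```

Request:
send_rows(
  targets=[
    [1, -0.0095, -0.026, 0.0033, -0.0193, -0.02, 0.156],
    [1, -0.0095, -0.026, 0.0033, -0.0193, -0.02, 0.156],
    [0, -0.0095, -0.026, 0.0033, -0.0193, -0.02, 0.156],
    [0, -0.0095, -0.026, 0.0033, -0.0193, -0.02, 0.156],
    [0, -0.0095, -0.026, 0.0033, -0.0193, -0.02, 0.156],
    [0, -0.0095, -0.026, 0.0033, -0.0193, -0.02, 0.156],
    [0, -0.0095, -0.026, 0.0033, -0.0193, -0.02, 0.156],
    [0, -0.0095, -0.026, 0.0033, -0.0193, -0.02, 0.156],
    [0, -0.0095, -0.026, 0.0033, -0.0193, -0.02, 0.156],
    [0, -0.0095, -0.026, 0.0033, -0.0193, -0.02, 0.156],
  ],
)

```text
time_s: 22.25
eef_pos: [402.9, -229.5, 109.7]
ee_rot: [0.001, 0.99, 0.144, -0.0]
force: [-0.4, -0.7, -0.5]
grip_width: 0.5
grip_force: 0.0
```

```bash
python3 - <<'E'
from plan import *
s,p,R=cur();print(p,s["grip_width"],s["joints"],"\n",R)
c=ctrl.capture("top")
for n,z in(("jaw_plate",0),("push_face",98),("release_pad",78),("end_stop",60),("wax_pot",0),("card_box_top",17),("oil_dropper",0),("nail_polish",0)):
    print(n,[(round(q["score"],2),q["point"],atz(q["point"],c,z)[:2]) for q in ctrl.landmark_of(n,c)[:1]])
x,y,S=215,125,4
cv2.imwrite("pics/q1.png",cv2.resize(c["img"][y:y+135,x:x+180],None,fx=S,fy=S,interpolation=cv2.INTER_CUBIC)[:,:,::-1])
E
```

```text
[ 402.9425 -229.5297  109.6647] 0.5000095656824531 [-0.7704  0.2863  1.8082 -0.0016  1.0459  0.513 ] 
 [[ 0.9588  0.2841 -0.0001]
 [ 0.2841 -0.9588 -0.0018]
 [-0.0006  0.0017 -1.    ]]
jaw_plate [(0.77, [337.2, 185.3], array([ 602.2112, -265.9042]))]
push_face [(0.85, [352.8, 147.0], array([ 663.0658, -285.0156]))]
release_pad [(0.55, [339.3, 151.3], array([ 659.5296, -259.3513]))]
end_stop []
wax_pot [(0.69, [314.5, 235.4], array([ 483.7128, -213.1497]))]
card_box_top [(0.97, [258.2, 212.0], array([532.7061, -83.9294]))]
oil_dropper [(0.61, [369.5, 212.5], array([ 539.1672, -340.2717]))]
nail_polish [(0.44, [255.6, 266.7], array([410.5613, -80.6054]))]
```

View pics/q1.png

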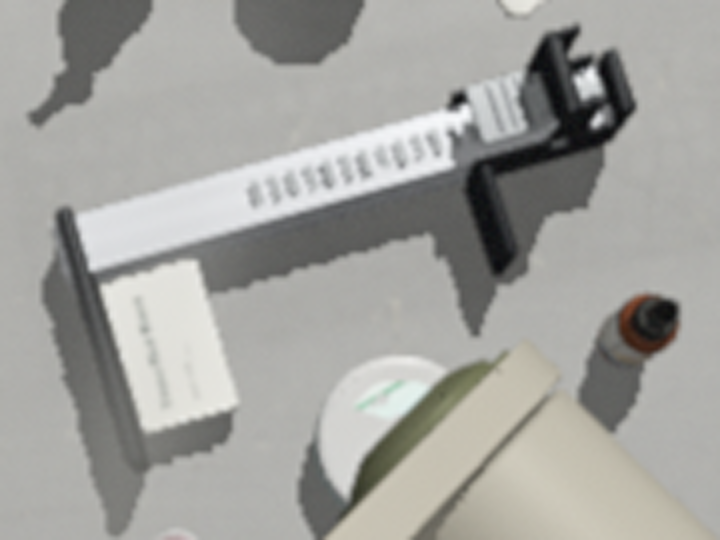

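The view shows the carriage against the end stop at about (605,140), with the bridge moved about 108 mm. The boxes, bottles and pot are untouched. Next I'll lower the half-open fingers in front of the pot.

Request:
send_rows(
  targets=[
    [0, 0, 0.003, 0.014, 0, 0, -0.003],
    [0, 0, 0, 0.014, 0, 0, -0.003],
    [0, 0, 0, 0.014, 0, 0, -0.003],
    [0, 0, 0, 0.014, 0, 0, 0],
    [0, 0, 0, 0.014, 0, 0, 0],
    [0, 0, 0, 0.014, 0, 0, 0],
    [0, 0, 0, 0.012, 0, 0, 0],
    [0, 0, 0, 0.008, 0, 0, 0],
    [0, 0, 0, 0.004, 0, 0, 0],
    [0, 0, 0, 0, 0, 0, 0],
  ],
)

```text
time_s: 23.95
eef_pos: [404.6, -232.9, 1.5]
ee_rot: [0.0, 0.989, 0.151, -0.0]
force: [-0.5, -0.2, 0.4]
grip_width: 0.492
grip_force: 0.0
```

Request:
send_rows(
  targets=[
    [0, 0, 0, 0.004, 0, 0, 0],
    [0, 0, 0, 0.004, 0, 0, 0],
    [0, 0.006, 0, 0, 0, 0, 0],
    [0, 0.006, 0, 0, 0, 0, 0],
    [0, 0.006, 0, 0, 0, 0, 0],
    [0, 0.006, 0, 0, 0, 0, 0],
    [0, 0.006, 0, 0, 0, 0, 0],
    [0, 0.006, 0, 0, 0, 0, 0],
    [0, 0.006, 0, 0, 0, 0, 0],
    [0, 0.006, 0, 0, 0, 0, 0],
  ],
)

```text
time_s: 25.2
eef_pos: [450.7, -218.4, -6.5]
ee_rot: [0.0, 0.989, 0.151, -0.0]
force: [-1.1, -0.2, 0.4]
grip_width: 0.501
grip_force: 0.6
```

```bash
cat > pot.py <<'E'
from plan import *
s,p,R=cur();print(s["time_s"],p,s["force"])
bx=np.array([.9568,.2907]);by=np.array([-.2907,.9568]);o=np.array([591.2,-163.9])
print("tcp bookend",(p[:2]-o)@bx,(p[:2]-o)@by)
for v in("scene","top"):
    c=ctrl.capture(v)
    for q in ctrl.landmark_of("wax_pot",c)[:1]:
        w=atz(q["point"],c,0)[:2]; print(v,round(q["score"],2),q["point"],w,"bookend",(w-o)@bx,(w-o)@by)
    for q in ctrl.boxes_of("wax_pot",c)[:1]: print(v,q["extent"])
E
python3 pot.py
```

```text
25.2 [ 450.688  -218.3571   -6.5143] [-1.0786 -0.2413  0.4431]
tcp bookend -150.2725518697394 -11.257741682474425
scene 0.8 [294.4, 270.3] [ 499.6495 -196.0229] bookend -96.93363176938863 -4.121480398032471
scene [285.2, 250.0, 35.2, 35.2]
```

Request:
send_rows(
  targets=[
    [0, 0.006, 0, 0, 0, 0, 0],
    [0, 0.006, 0, 0, 0, 0, 0],
    [0, 0.006, 0, 0, 0, 0, 0],
    [0, 0.006, 0, 0, 0, 0, 0],
    [0, 0.006, 0, 0, 0, 0, 0],
    [0, 0.006, 0, 0, 0, 0, 0],
    [0, 0.006, 0, 0, 0, 0, 0],
    [0, 0.006, 0, 0, 0, 0, 0],
    [0, 0.006, 0, 0, 0, 0, 0],
    [0, 0.004, 0, 0, 0, 0, 0],
  ],
)

```text
time_s: 26.75
eef_pos: [506.1, -201.1, -6.5]
ee_rot: [0.0, 0.989, 0.151, -0.0]
force: [-1.1, -0.1, -0.6]
grip_width: 0.498
grip_force: 0.5
```

```bash
python3 pot.py
```

```text
26.75 [ 506.0981 -201.0713   -6.5339] [-1.0519 -0.0841 -0.6491]
tcp bookend -92.23117173361021 -10.826337522216317
scene 0.84 [304.3, 256.3] [ 558.018  -193.2657] bookend -40.28512895257241 -18.45109513735142
scene [221.7, 244.2, 15.8, 38.2]
```

Request:
send_rows(
  targets=[
    [0, 0.002, 0, 0, 0, 0, 0],
    [0, 0.002, 0, 0, 0, 0, 0],
    [0, 0.002, 0, 0, 0, 0, 0],
    [0, 0.002, 0, 0, 0, 0, 0],
    [0, 0.002, 0, 0, 0, 0, 0],
    [0, 0.002, 0, 0, 0, 0, 0],
    [0, 0.001, 0, 0, 0, 0, 0],
    [0, 0.001, 0, 0, 0, 0, 0],
    [0, 0, 0, 0, 0, 0, 0],
    [0, 0, 0, 0, 0, 0, 0],
  ],
)

```text
time_s: 28.3
eef_pos: [519.2, -197.0, -6.5]
ee_rot: [0.0, 0.989, 0.151, -0.0]
force: [-0.4, 0.3, 0.6]
grip_width: 0.5
grip_force: 0.3
```

Nothing yet. I'll advance in 0.5 mm steps.

Request:
send_rows(
  targets=[
    [0, 0.0005, 0, 0, 0, 0, 0],
    [0, 0.0005, 0, 0, 0, 0, 0],
    [0, 0.0005, 0, 0, 0, 0, 0],
    [0, 0.0005, 0, 0, 0, 0, 0],
    [0, 0.0005, 0, 0, 0, 0, 0],
    [0, 0.0005, 0, 0, 0, 0, 0],
    [0, 0.0005, 0, 0, 0, 0, 0],
    [0, 0.0005, 0, 0, 0, 0, 0],
    [0, 0, 0, 0, 0, 0, 0],
    [0, 0, 0, 0, 0, 0, 0],
  ],
)

```text
time_s: 29.55
eef_pos: [519.6, -196.7, -6.7]
ee_rot: [-0.0, 0.989, 0.151, -0.004]
force: [-21.7, -8.7, 11.7]
grip_width: 0.502
grip_force: 10.8
```

The 23 N reaction along the push axis with no travel means the pot is on the rail. I'll back off, then rise clear.

Request:
send_rows(
  targets=[
    [0, -0.002, 0, 0, 0, 0, 0],
    [0, -0.002, 0, 0, 0, 0, 0],
    [0, -0.004, 0, 0, 0, 0, 0],
    [0, -0.01, 0, 0, 0, 0, 0],
    [0, -0.015, 0, 0, 0, 0, 0],
    [0, -0.02, 0, -0.005, 0, 0, 0],
    [0, -0.025, 0, -0.02, 0, 0, 0],
    [0, -0.025, 0, -0.04, 0, 0, 0],
    [0, -0.015, 0, -0.05, 0, 0, 0],
    [0, -0.01, 0, -0.05, 0, 0, 0],
  ],
)

```text
time_s: 30.8
eef_pos: [399.3, -234.0, 160.0]
ee_rot: [0.0, 0.989, 0.15, -0.0]
force: [0.4, -0.4, 0.3]
grip_width: 0.498
grip_force: 0.0
```

```bash
python3 pot.py; python3 lm.py; python3 - <<'E'
from plan import *
c=ctrl.capture("top")
for n,z in(("card_box_top",17),("oil_dropper",0),("nail_polish",0)):
    print(n,[(round(q["score"],2),q["point"]) for q in ctrl.landmark_of(n,c)[:1]])
g=c["img"].max(2); b=np.array([.9568,.2907,0]);by=np.array([-.2907,.9568,0]);o=np.array([591.2,-163.9,0])
# brightness along the pot's push axis at lid height: lid / gap / rail
for yb in(-10,):
    for X in range(-85,30,5):
        q=proj(o+b*X+by*yb+[0,0,44],c).round().astype(int); print(X,g[q[1],q[0]],end="; ")
E
```

```text
30.8 [ 399.2875 -234.012   159.9675] [ 0.4209 -0.3759  0.3279]
tcp bookend -204.00342076527014 -11.294238990302091
scene 0.87 [303.8, 252.4] [ 572.052  -185.8045] bookend -24.68841851479541 -15.39189633639197
scene [283.4, 226.2, 39.5, 40.8]
top 0.61 [298.6, 197.9] [ 570.4278 -175.9091] bookend -23.36590055349228 -5.451842661484827
top [280.1, 178.0, 40.4, 38.7]
[ 400.1323 -233.4547  157.2816] [-0.4158  0.002   0.3561] [0.0257 0.0316 0.0652]
scene push_face 0.81 [358.9, 210.4]
scene release_pad 0.6 [352.0, 214.0]
scene jaw_plate 0.8 [339.5, 253.5]
scene end_stop 0.94 [382.4, 224.3]
top push_face 0.56 [349.8, 146.2]
top release_pad 0.72 [338.8, 151.1]
top jaw_plate 0.63 [336.3, 184.1]
top end_stop 0.8 [371.4, 148.1]
card_box_top [(0.75, [256.1, 212.5])]
oil_dropper [(0.56, [368.0, 212.2])]
nail_polish [(0.73, [256.1, 264.5])]
-85 95; -80 96; -75 108; -70 205; -65 214; -60 213; -55 203; -50 215; -45 220; -40 207; -35 217; -30 217; -25 216; -20 217; -15 222; -10 240; -5 237; 0 217; 5 222; 10 217; 15 221; 20 199; 25 229;
```

The pot measures bookend x ≈ −24, touching the rail. The jaw is still at the stop, and the boxes and bottles have not moved. The arm is clear, so I'm handing in.

```bash
python3 -c "
from rig import ctrl; print(ctrl.finish_job())"
```

```text
the job is handed in; nothing more can be done
None
```

The job is handed in at about 31 s of the 50 s limit: the jaw stands against the end stop, the wax pot touches the rail between the card boxes and the jaw, the card boxes and bottles measured unmoved, and the arm is clear of everything.

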